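Unclip and take off the crate lid

ROBOT

A 7-joint arm with a two-finger parallel gripper is mounted at the origin on the work surface; the furniture and walls round the work are solid. World frame = base frame: x ahead of the robot, y to its left, z up, the work surface at z = 0. Lengths are in m, angles in rad, forces in N, time in s.
With the tool pointing down it reaches from about 0.425 to 0.95 m from the base axis. Payload 4.7 kg.
Tool frame: the origin (TCP) lies at the very end of the fingers, on their centre line; the grasp point (between the pads) lies 19 mm behind it; z points along the fingers, y is the direction in which the jaws open and shut (so a half turn about z gives the same grasp; the last joint's range is limited). The gripper opens to 85 mm and grips with 20 to 120 N. Pads are 22 mm wide; open, the fingers measure 114 mm over their backs; the gripper's body (76 mm by 85 mm) begins 54 mm behind the grasp point. The pads swing forward as they close: fully open they stand 13 mm farther back than shut.
Start: joints at [-1.23, 0.469, -0.049, 1.532, 0.024, 1.141, -0.082], TCP at [0.244, 0.629, 0.231] pointing down, gripper open.
Joint ranges: [-2.59, 2.59], [-0.33, 1.99], [-1.39, 1.29], [0.1, 2.45], [-1.04, 4.18], [0.21, 1.99], [-2.66, 2.66]. Speed limits (rad/s): [2.57, 2.57, 3.14, 3.14, 3.14, 3.14, 3.14].

INTERFACE

Orientations are given as a unit quaternion [w, x, y, z].
In Python, from plant import env gives the robot as it stands.
- The arm moves only by the shell command python3 -m creep 'ROWS'. ROWS is JSON, a list that holds one entry, the list of rows, each a list of 5 numbers: the finger opening in mm, from 0 to 85.4, then the shift along the tool's x, y, z in units of 60 mm (1.0 is 60 mm), then the turn about the tool's z in units of 10 degrees (1.0 is 10 degrees). A call has 1 to 8 rows; each row shifts and turns the commanded pose from where the row before left it, along the tool's axes as they then stand; what a row does not reach is not made up. A row lasts 1/8 s, in which the tool goes at most 62.5 mm and 10.7 degrees, less where a joint would pass 70% of its speed; a pose out of reach is approached as far as the arm can. A call is refused whole if a number of a shift passes 1 or a number of a turn 1, either way. A call with a gripper value outside its range is refused whole. The fingers move at their own pace and stop on an object; the grip force is fixed at half the most. Time passes only in rows, so rows that do not move let the fingers close. It gives the time, the measured TCP pose, the force and the opening at its end, in the units of the state.
- env.observe(): the state, without advancing time (a new reading comes with each control period).
- env.read_camera(name): name is "side" or "top"; returns the picture (384x512x3 uint8, red, green, blue); there is no depth.
- env.camera_model(name): a dict with "fx", "fy", "cx", "cy" (pixels), "extrinsics" (4x4, takes a point from camera to world coordinates). Camera axes: x right, y down, z forward; pixel columns grow to the right and rows downward; lengths in m; the calibration is good to about 2 mm. A picture is of the moment at which its call begins. camera_model takes no time and is no camera call.
- env.finish_job(): hands the job in, once; it reports no verdict.
Trained networks look in the newest picture that a camera, given by its name, has taken for a name from the list of things; names that differ only in an ending like _2 or _b are one class to them, and where a whole thing is asked for, a point or a joint stands for the part that bears it (a point fixed in the world has none). Each returns a list of dicts, best first, with "p" (0 to 1); they miss things now and then, are a little off and sometimes report something else, mostly with a low value. They report only what shows in the picture. A call takes as long as a camera call.
- env.boxes_of(camera, name): "rect" ([left, top, right, bottom] in pixels, round what is visible of it).
The state is a dict: "clock": time; "joint_positions": joint angles; "joint_vel": joint speeds; "effort": joint torques, N m; "tool_pos": TCP position; "eef_rot": TCP orientation; "force": force on the tool from outside, world axes, zero at the start; "wrist_torque": the same for the moment, N m; "grip_width": finger opening in m.
Only numpy, scipy, OpenCV 4.12 (cv2) and the standard library are available. Lean on these libraries where they do the work, as an engineer would, in place of code of your own. Each camera call takes 0.05 s, during which the arm holds its last target.

TASK

Open the pale wooden clip-lid crate: push both sprung steel clips outward off the opposite edges of its lid until they snap open and stay open, with the lid still in place. Then lift the lid off by its handle and lower it, without dropping it, flat and the right way up onto the middle of the closed dark wooden box just to the left of the crate, and leave it there.

Things in the scene. Friction and masses are not known exactly. Their poses are not given: they have to be found in the camera images.
- lid_grip (a point): Centre of the handle bar of the pale crate's loose lid; z up, x along the bar, y toward the far clip (15 to 42 deg left of world x). Bar 92 x 14 mm, 16 high, 18 mm gap below it, posts at x = +-36 mm. Starts at z 0.090: 26 mm above the lid's flat top, 40 mm above the foot of its rim. Lid 114 (x) x 160 mm, 0.25 kg, rim reaches 8 mm down over the crate. Crate 104 x 150 x 58 mm, fixed to the bench.
- clip_left (a joint): Far sprung steel clip, rad: 0 = fastened, below 0.5 snaps shut, above snaps open to 1.35 (sticks outward) and stays; about 4 N. In lid_grip's frame: hinge along x at y = +86, z = -55 mm; fastened it stands upright, with a tab 40 mm wide (x), 4 mm thick, at y = +86 mm, up to z = +24 mm, and a hook from it 14 mm inward just over the lid's top. Push the tab straight outward from inside, at z about -8 mm.
- clip_right (a joint): Robot-near sprung steel clip, rad: 0 = fastened, below 0.5 snaps shut, above snaps open to 1.35 (sticks outward) and stays; about 4 N. In lid_grip's frame: hinge along x at y = -86, z = -55 mm; fastened it stands upright, with a tab 40 mm wide (x), 4 mm thick, at y = -86 mm, up to z = +24 mm, and a hook from it 14 mm inward just over the lid's top. Push the tab straight outward from inside, at z about -8 mm.
- box_top (a point): Centre of the flat top, 58 mm above the bench, of the closed dark wooden box, 168 (x) x 258 (y) x 59 mm, fixed, left (+y of the world) of the crate. z up, y along its long side (away from the robot, 15 to 38 deg left of world x). The lid goes here.

How it is judged:
By the outcome, as a careful person would: the job done as asked, in the order asked, and still so for the second after the job is handed in, with the robot touching nothing.
It also fails if it takes over 48 s, if anything falls off the work surface, if the arm or the gripper's body presses on something with over 40 N, if the wrist force passes 120 N, or if a joint passes its speed limit or range.

## Working session

There is one attempt and no reset: what is moved stays moved. The work goes in short steps, Python scripts to look and compute and a shell command to move; the robot and the scene stay as the last step left them, time stands still between calls to the robot, and variables do not carry over. Pictures are saved under pics/ and viewed, and the job is handed in when it is done.

```bash
ls; mkdir -p pics; python3 - <<'E'
from plant import env
import cv2
s=env.observe();print(s)
for n in("side","top"):
    im=env.read_camera(n);cv2.imwrite(f"pics/{n}0.png",im[:,:,::-1]);print(n,env.camera_model(n))
E
```

```text
pics
{'clock': 0.0, 'joint_positions': array([-1.22990592,  0.46946879, -0.04857526,  1.5337061 ,  0.02413867,
        1.14102316, -0.08230773]), 'joint_vel': array([-0.0008731 , -0.00168429, -0.00014618,  0.00121224, -0.0024114 ,
       -0.00050715,  0.00100885]), 'effort': array([-3.87706023e-04, -5.10302675e+01, -4.70481568e-02, -2.37719446e+01,
        1.06278481e-02,  7.42376171e-03,  1.55564999e-05]), 'tool_pos': array([0.24375462, 0.62881021, 0.23023779]), 'eef_rot': array([-1.26401066e-04,  1.83832248e-01,  9.82957113e-01, -1.00139624e-03]), 'force': array([ 0.20784402, -0.71203884, -0.1798794 ]), 'wrist_torque': array([0.02735595, 0.00229779, 0.0349315 ]), 'grip_width': 0.08541670322819471}
side {'fx': 438.22393156744596, 'fy': 438.22393156744596, 'cx': 250.26728259603667, 'cy': 188.72640340017978, 'extrinsics': array([[ 0.90563909, -0.2117262 ,  0.36740965,  0.18660503],
       [-0.42382867, -0.47989434,  0.76816058, -0.38709249],
       [ 0.01367809, -0.851395  , -0.52434671,  0.5546508 ],
       [ 0.        ,  0.        ,  0.        ,  1.        ]])}
top {'fx': 408.3006439584467, 'fy': 408.3006439584467, 'cx': 262.2678269700406, 'cy': 198.3319399061218, 'extrinsics': array([[ 0.0242114 , -0.98870324,  0.14791789,  0.39372722],
       [-0.99876993, -0.01751808,  0.0463868 ,  0.2721244 ],
       [-0.04327154, -0.14885903, -0.98791121,  0.92524473],
       [ 0.        ,  0.        ,  0.        ,  1.        ]])}
```

View pics/side0.png

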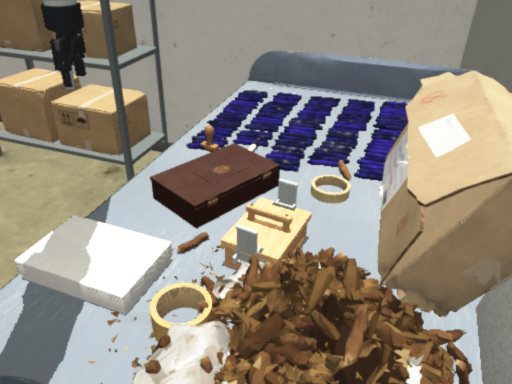

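View pics/top0.png

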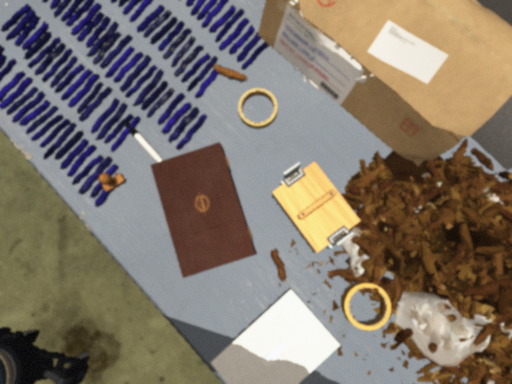

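The side view shows the crate around (266,230) and the dark box around (215,182). The top view shows the crate around (317,206) and the box around (203,210). I'll zoom in on both.

```bash
python3 - <<'E'
import cv2
a=cv2.imread("pics/top0.png")
cv2.imwrite("pics/t1.png",cv2.resize(a[130:290,260:380],None,fx=4.9,fy=4.9,interpolation=cv2.INTER_CUBIC)[:600*2][:,:588] if 0 else cv2.resize(a[155:260,265:370],(600,600),interpolation=cv2.INTER_CUBIC))
cv2.imwrite("pics/t2.png",cv2.resize(a[135:285,140:265],(500,600),interpolation=cv2.INTER_CUBIC))
b=cv2.imread("pics/side0.png")
cv2.imwrite("pics/s1.png",cv2.resize(b[140:280,140:330],(780,575),interpolation=cv2.INTER_CUBIC))
E
```

```text
(no output)
```

View pics/t1.png

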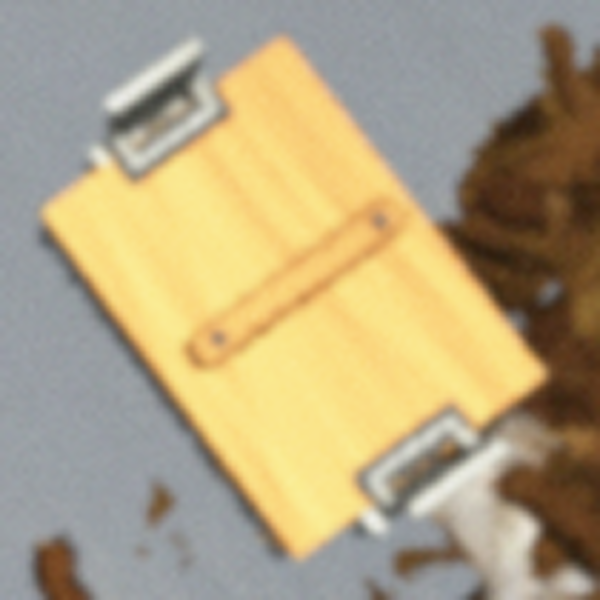

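View pics/t2.png

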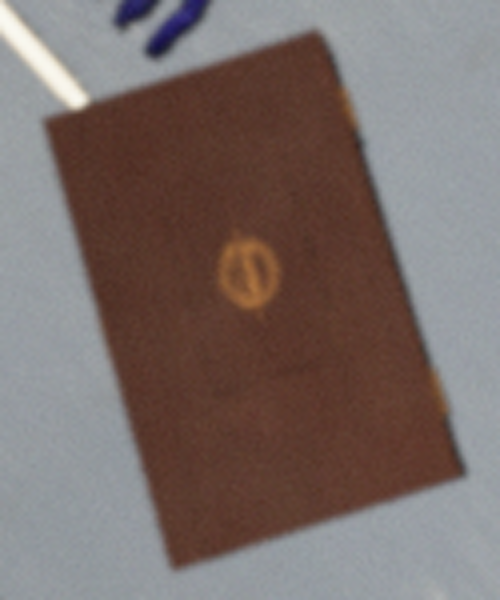

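View pics/s1.png

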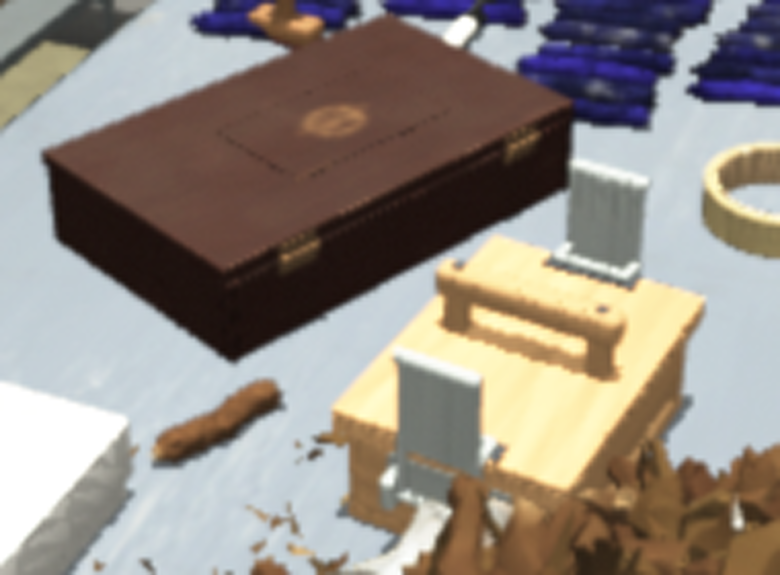

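```bash
cat > h.py <<'E'
import numpy as np, cv2
from plant import env
def proj(cam,P):
    m=env.camera_model(cam);T=np.linalg.inv(m["extrinsics"]);q=np.atleast_2d(P)@T[:3,:3].T+T[:3,3]
    return np.c_[m["fx"]*q[:,0]/q[:,2]+m["cx"],m["fy"]*q[:,1]/q[:,2]+m["cy"]]
def back(cam,uv,z):
    m=env.camera_model(cam);E=m["extrinsics"];uv=np.atleast_2d(uv)
    d=np.c_[(uv[:,0]-m["cx"])/m["fx"],(uv[:,1]-m["cy"])/m["fy"],np.ones(len(uv))]@E[:3,:3].T
    return E[:3,3]+d*((z-E[2,3])/d[:,2])[:,None]
def un(p,s,o): return (np.array(p,float)+.5)/s-.5+np.array(o)
def fr(x,y,a,L,z0):
    L=np.atleast_2d(np.array(L,float));c,s=np.cos(a),np.sin(a)
    # local y axis at angle a from world x ; local x axis = y rotated -90
    return np.c_[x+L[:,1]*c+L[:,0]*s, y+L[:,1]*s-L[:,0]*c, z0+L[:,2]]
E
python3 - <<'E'
from h import *
from scipy.optimize import least_squares
S=600/105
ct=un([(285,37),(42,213),(300,558),(548,375)],S,(265,155))
bt=un([(318,31),(45,119),(175,569),(463,475)],4,(140,135))
cs=un([(706,297),(493,236),(333,412),(565,490)],4.106,(140,140))
bs=un([(575,103),(390,15),(45,155),(230,270)],4.106,(140,140))
for nm,t,s,hx,hy,z in(("crate",ct,cs,57,80,.064),("box",bt,bs,84,129,.058)):
    L=np.array([(hx,hy,0),(-hx,hy,0),(-hx,-hy,0),(hx,-hy,0)])/1000.
    for nn,p in(("top",t),("side",s)):
        W=back(nn,p,z);print(nm,nn,W.mean(0)[:2],np.linalg.norm(W-np.roll(W,1,0),axis=1))
    def f(q,wt=1,ws=1):
        P=fr(*q,L,z);return np.r_[wt*(proj("top",P)-t).ravel(),ws*(proj("side",P)-s).ravel()]
    for w in((1,1),(1,0),(0,1)):
        r=least_squares(f,[.5,.1,.5],args=w);print(nm,w,r.x,np.degrees(r.x[2]),np.abs(r.fun).max())
E
```

```text
crate top [0.50851023 0.19882487] [0.15868134 0.1133616  0.15858053 0.11339887]
crate side [0.50549405 0.1998829 ] [0.16024386 0.11398375 0.16086159 0.11060467]
crate (1, 1) [0.50684802 0.19960332 0.65280976] 37.403244341657576 1.5010449122721639
crate (1, 0) [0.50855046 0.19884023 0.65368693] 37.45350239122968 0.4308182202649391
crate (0, 1) [0.50546218 0.20002295 0.65318225] 37.42458609524393 0.6839088380057206
box top [0.50021858 0.44279402] [0.25579569 0.15800224 0.25615188 0.15951981]
box side [0.49847358 0.44331138] [0.25323517 0.15857185 0.25698441 0.15782041]
box (1, 1) [0.49956554 0.44345185 0.33867256] 19.40450820214185 2.4106110542959414
box (1, 0) [0.50038073 0.44282297 0.34000906] 19.48108396280819 2.107236133679123
box (0, 1) [0.49901504 0.44515307 0.33663849] 19.287964693835598 1.897512734244856
```

```bash
cat >> h.py <<'E'
from scipy.spatial.transform import Rotation as Ro
C=(0.507,0.1994,0.6530); B=(0.4997,0.4436,0.3390)
def go(lx,ly,z,F=C,yaw=None):
    """remaining shift from measured TCP to lid-frame (lx,ly) mm, world z of TCP"""
    s=env.observe();w,x,y,q=s["eef_rot"];R=Ro.from_quat([x,y,q,w]).as_matrix()
    t=fr(*F,[lx/1e3,ly/1e3,0],z)[0];d=R.T@(t-s["tool_pos"])/.06
    ay=np.degrees(np.arctan2(R[1,1],R[0,1]));tgt=np.degrees(F[2] if yaw is None else yaw)
    print("t",round(s["clock"],2),"pos",s["tool_pos"].round(4),"tilt",np.degrees(np.arccos(-R[2,2])).round(2),"yaw",ay.round(2),"target",t.round(4),"units",d.round(3),"turn",((ay-tgt)/10).round(3),"F",s["force"].round(1),"w",round(s["grip_width"]*1e3,1))
E
python3 -m creep '[[[0,0,0,0,0.8],[0,0,0,0,0.8],[0,0,0,0,0.8],[0,0,0,0,0.74],[0,0,0,0,0]]]'
python3 -c "
from h import *
go(0,50,.2)"
```

```text
clock: 0.72
tool_pos: [0.2437, 0.6292, 0.2308]
eef_rot: [0.0, 0.442, 0.897, -0.0]
force: [-0.3, 0.3, -0.7]
grip_width: -0.0004
t 0.72 pos [0.2437 0.6292 0.2308] tilt 0.06 yaw 37.51 target [0.5467 0.2298 0.2   ] units [-8.355 -0.046  0.519] turn 0.009 F [-0.3  0.3 -0.7] w -0.4
```

```bash
python3 -m creep '[[[0,-0.7,0,0,0],[0,-0.7,0,0,0],[0,-0.7,0,0,0],[0,-0.7,0,0,0],[0,-0.7,0,0,0],[0,-0.7,0,0,0],[0,-0.7,0,0,0],[0,-0.7,0,0,0]]]'
python3 -m creep '[[[0,-0.7,0,0,0],[0,-0.7,0,0,0],[0,-0.7,0,0,0],[0,-0.65,0,0,0],[0,0,0,0.5,0],[0,0,0,0,0]]]'
python3 -c "
from h import *
go(0,50,.2)"
```

```text
clock: 1.72
tool_pos: [0.4487, 0.3613, 0.2312]
eef_rot: [-0.0, 0.442, 0.897, -0.0]
force: [1.1, 0.9, -0.1]
grip_width: 0.0
clock: 2.48
tool_pos: [0.5468, 0.2306, 0.1991]
eef_rot: [-0.002, 0.442, 0.897, -0.002]
force: [-0.4, 0.2, 0.5]
grip_width: 0.0002
t 2.48 pos [0.5468 0.2306 0.1991] tilt 0.31 yaw 37.48 target [0.5467 0.2298 0.2   ] units [-0.01  -0.008 -0.015] turn 0.006 F [-0.4  0.2  0.5] w 0.2
```

```bash
python3 -m creep '[[[0,0,0,0.5,0],[0,0,0,0.5,0],[0,0,0,0.5,0],[0,0,0,0.46,0],[0,0,0,0,0]]]'
python3 - <<'E'
from h import *
go(0,50,.081)
a=env.read_camera("top")[:,:,::-1];b=env.read_camera("side")[:,:,::-1]
cv2.imwrite("pics/m1.png",np.hstack([cv2.resize(a[150:270,260:380],(390,390),interpolation=cv2.INTER_CUBIC),cv2.resize(b[140:280,205:335],(390,390),interpolation=cv2.INTER_CUBIC)]))
E
```

```text
clock: 3.1
tool_pos: [0.5469, 0.232, 0.0826]
eef_rot: [-0.001, 0.442, 0.897, -0.001]
force: [0.6, -1.0, 0.9]
grip_width: -0.0001
t 3.1 pos [0.5469 0.232  0.0826] tilt 0.21 yaw 37.56 target [0.5467 0.2298 0.081 ] units [-0.028 -0.025  0.027] turn 0.014 F [ 0.6 -1.   0.9] w -0.1
```

View pics/m1.png

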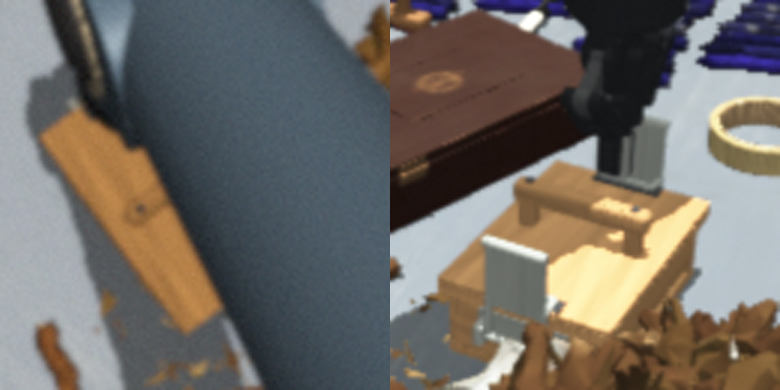

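The side view shows the closed fingers at (612,165), between the bar and the far tab, in line with the tab. I'll push outward now.

```bash
python3 -m creep '[[[0,0.02,0.15,0,0],[0,0,0.15,0,0],[0,0,0.15,0,0],[0,0,0.15,0,0]]]'
python3 -m creep '[[[0,0,0.12,0,0],[0,0,0.12,0,0],[0,0,0.12,0,0],[0,0,0,0,0]]]'
python3 - <<'E'
from h import *
go(0,107,.081)
b=env.read_camera("side")[:,:,::-1]
cv2.imwrite("pics/m2.png",cv2.resize(b[140:280,205:335],(520,560),interpolation=cv2.INTER_CUBIC))
E
```

```text
clock: 3.7
tool_pos: [0.576, 0.2543, 0.0834]
eef_rot: [-0.001, 0.443, 0.897, -0.001]
force: [-1.3, -1.1, -0.7]
grip_width: -0.0002
clock: 4.2
tool_pos: [0.5941, 0.2681, 0.0839]
eef_rot: [0.0, 0.443, 0.897, 0.001]
force: [-0.0, -0.2, -0.1]
grip_width: 0.0005
t 4.2 pos [0.5941 0.2681 0.0839] tilt 0.07 yaw 37.44 target [0.592  0.2644 0.081 ] units [-0.028 -0.065  0.048] turn 0.002 F [-0.  -0.2 -0.1] w 0.5
```

View pics/m2.png

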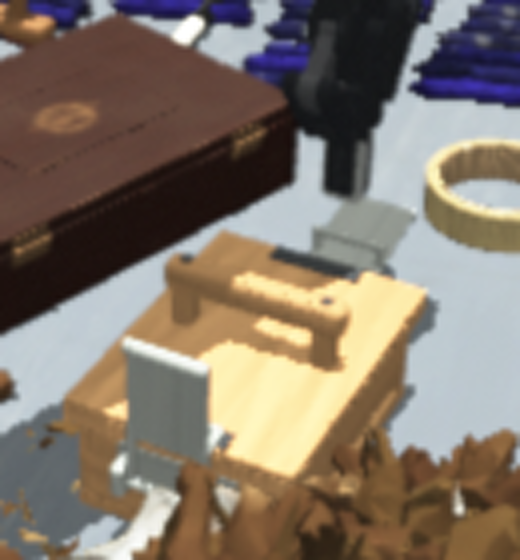

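The far clip has snapped open and lies outward at about (365,230). Next I'll rise and cross to the near side.

```bash
python3 -m creep '[[[0,0,0,-0.6,0],[0,0,-0.1,-0.6,0],[0,0,-0.6,0,0],[0,0,-0.6,0,0],[0,0,-0.6,0,0],[0,0,-0.6,0,0],[0,0,-0.15,0,0],[0,0,0,0,0]]]'
python3 -c "
from h import *
go(0,-48,.081)"
```

```text
clock: 5.25
tool_pos: [0.4674, 0.171, 0.1562]
eef_rot: [0.0, 0.443, 0.896, 0.001]
force: [1.3, -0.1, -0.1]
grip_width: -0.0
t 5.25 pos [0.4674 0.171  0.1562] tilt 0.09 yaw 37.4 target [0.4689 0.1702 0.081 ] units [-0.025  0.009  1.253] turn -0.001 F [ 1.3 -0.1 -0.1] w -0.0
```

```bash
python3 -m creep '[[[0,-0.02,0,0.42,0],[0,0,0,0.42,0],[0,0,0,0.42,0],[0,0,0,0,0]]]'
python3 - <<'E'
from h import *
go(0,-48,.081)
a=env.read_camera("top")[:,:,::-1];b=env.read_camera("side")[:,:,::-1]
cv2.imwrite("pics/m3.png",np.hstack([cv2.resize(a[150:270,260:380],(390,390),interpolation=cv2.INTER_CUBIC),cv2.resize(b[140:280,205:335],(390,390),interpolation=cv2.INTER_CUBIC)]))
E
```

```text
clock: 5.75
tool_pos: [0.4676, 0.1703, 0.0786]
eef_rot: [-0.001, 0.443, 0.897, -0.001]
force: [0.4, 0.2, 0.8]
grip_width: 0.0
t 5.75 pos [0.4676 0.1703 0.0786] tilt 0.17 yaw 37.46 target [0.4689 0.1702 0.081 ] units [-0.013  0.016 -0.04 ] turn 0.004 F [0.4 0.2 0.8] w 0.0
```

View pics/m3.png

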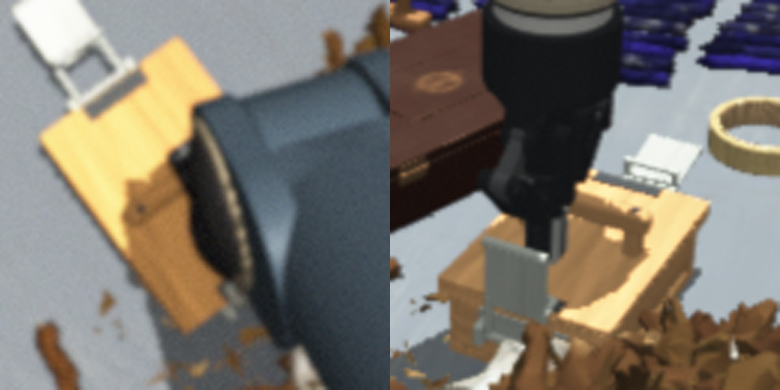

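The far clip stays open at (665,160). The fingers at (545,235) are inside the near tab and in line with it, so I'll push that one outward.

```bash
python3 -m creep '[[[0,0,-0.15,-0.04,0],[0,0,-0.15,0,0],[0,0,-0.15,0,0],[0,0,-0.15,0,0]]]'
python3 -m creep '[[[0,0,-0.12,0,0],[0,0,-0.12,0,0],[0,0,-0.12,0,0],[0,0,0,0,0]]]'
python3 - <<'E'
from h import *
go(0,-107,.081)
b=env.read_camera("side")[:,:,::-1]
cv2.imwrite("pics/m4.png",cv2.resize(b[140:280,205:335],(520,560),interpolation=cv2.INTER_CUBIC))
E
```

```text
clock: 6.35
tool_pos: [0.4395, 0.1482, 0.083]
eef_rot: [0.001, 0.443, 0.897, 0.001]
force: [1.1, 1.9, -1.4]
grip_width: -0.0
clock: 6.85
tool_pos: [0.421, 0.1341, 0.0823]
eef_rot: [-0.001, 0.443, 0.896, -0.001]
force: [-0.2, -0.4, -0.5]
grip_width: -0.0001
t 6.85 pos [0.421  0.1341 0.0823] tilt 0.1 yaw 37.39 target [0.422  0.1344 0.081 ] units [-0.007  0.016  0.021] turn -0.003 F [-0.2 -0.4 -0.5] w -0.1
```

View pics/m4.png

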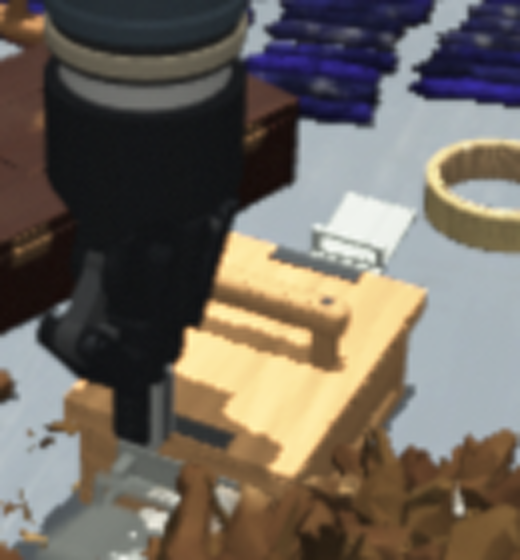

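Both clips are open. Now I'll rise, open the fingers and move over the handle.

```bash
python3 -m creep '[[[0,0,0,-0.6,0],[0,0,0,-0.6,0],[0,0,0,-0.6,0],[50,0,0.45,0,0],[50,0,0.45,0,0],[50,0,0.45,0,0],[50,0,0.45,0,0],[50,0,0,0,0]]]'
python3 - <<'E'
from h import *
go(0,0,.075)
a=env.read_camera("top")[:,:,::-1];b=env.read_camera("side")[:,:,::-1]
cv2.imwrite("pics/m5.png",np.hstack([cv2.resize(a[150:270,260:380],(390,390),interpolation=cv2.INTER_CUBIC),cv2.resize(b[140:280,205:335],(390,390),interpolation=cv2.INTER_CUBIC)]))
E
```

```text
clock: 7.9
tool_pos: [0.5088, 0.2017, 0.1901]
eef_rot: [0.0, 0.442, 0.897, -0.0]
force: [-1.1, -0.5, -0.2]
grip_width: 0.0501
t 7.9 pos [0.5088 0.2017 0.1901] tilt 0.01 yaw 37.49 target [0.507  0.1994 0.075 ] units [-0.013 -0.047  1.919] turn 0.008 F [-1.1 -0.5 -0.2] w 50.1
```

View pics/m5.png

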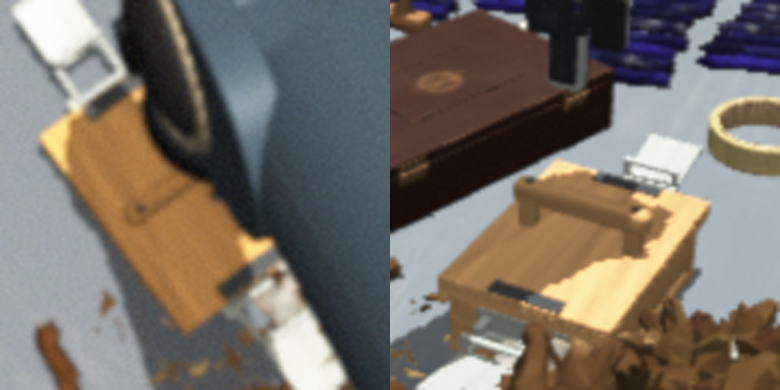

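Both clips are open, near (500,350) and far (665,160), and the lid is still seated. I'll descend over the bar.

```bash
python3 -m creep '[[[50,-0.01,-0.04,0.5,0],[50,0,0,0.5,0],[50,0,0,0.45,0],[50,0,0,0.3,0],[50,0,0,0.16,0],[50,0,0,0,0]]]'
python3 - <<'E'
from h import *
go(0,0,.075)
b=env.read_camera("side")[:,:,::-1]
cv2.imwrite("pics/m6.png",cv2.resize(b[140:280,205:335],(520,560),interpolation=cv2.INTER_CUBIC))
E
```

```text
clock: 8.75
tool_pos: [0.5057, 0.1981, 0.0757]
eef_rot: [-0.0, 0.443, 0.896, -0.0]
force: [0.1, -0.3, 0.5]
grip_width: 0.05
t 8.75 pos [0.5057 0.1981 0.0757] tilt 0.07 yaw 37.39 target [0.507  0.1994 0.075 ] units [0.004 0.031 0.012] turn -0.002 F [ 0.1 -0.3  0.5] w 50.0
```

View pics/m6.png

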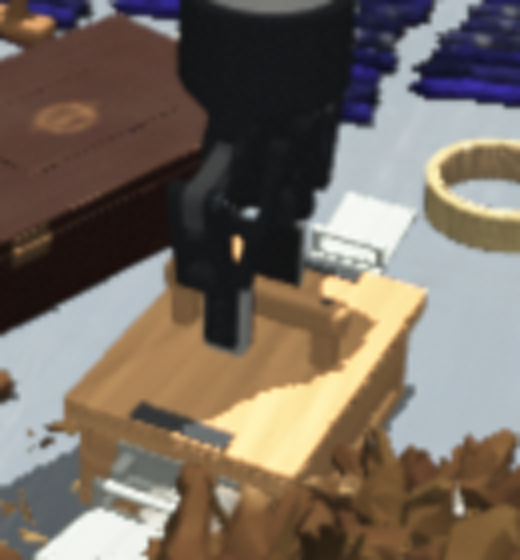

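The fingers straddle the bar between its posts, which are at (185,305) and (325,345). I'll close and start the lift gently.

```bash
python3 -m creep '[[[0,0,0.03,0,0],[0,0,0,0,0],[0,0,0,0,0],[0,0,0,0,0],[0,0,0,0,0],[0,0,0,0,0]]]'
python3 -m creep '[[[0,0,0,-0.05,0],[0,0,0,-0.1,0],[0,0,0,-0.1,0],[0,0,0,-0.15,0],[0,0,0,-0.2,0],[0,0,0,-0.2,0],[0,0,0,0,0]]]'
python3 - <<'E'
from h import *
go(0,0,.12)
b=env.read_camera("side")[:,:,::-1]
cv2.imwrite("pics/m7.png",cv2.resize(b[140:280,205:335],(520,560),interpolation=cv2.INTER_CUBIC))
E
```

```text
clock: 9.55
tool_pos: [0.5081, 0.1998, 0.0767]
eef_rot: [0.0, 0.443, 0.897, 0.001]
force: [-1.2, -0.4, 5.1]
grip_width: 0.0129
clock: 10.42
tool_pos: [0.5086, 0.2, 0.1253]
eef_rot: [0.001, 0.443, 0.897, 0.001]
force: [0.5, 0.6, -2.2]
grip_width: 0.0126
t 10.43 pos [0.5086 0.2    0.1253] tilt 0.17 yaw 37.41 target [0.507  0.1994 0.12  ] units [ 0.008 -0.027  0.089] turn -0.0 F [ 0.5  0.6 -2.2] w 12.6
```

View pics/m7.png

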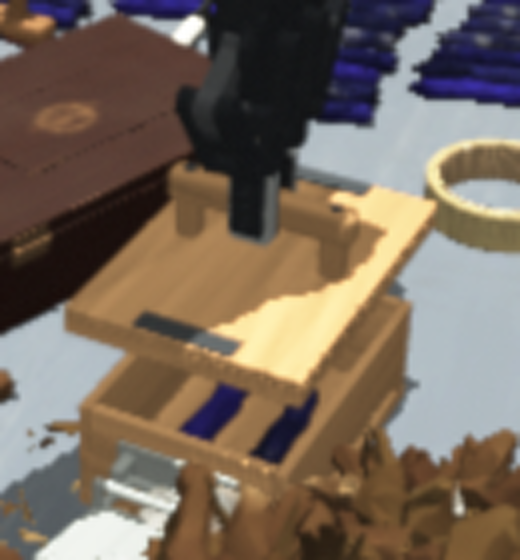

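The lid is up, level and held by the bar, with the crate interior showing at (240,420). I'll raise it more and turn it to the box's heading.

```bash
python3 -m creep '[[[0,0,0,-0.25,0],[0,0,0,-0.3,0],[0,0,0,-0.2,0.3],[0,0,0,0,0.4],[0,0,0,0,0.4],[0,0,0,0,0.4],[0,0,0,0,0.3],[0,0,0,0,0]]]'
python3 - <<'E'
from h import *
go(0,0,.1,B)
E
```

```text
clock: 11.48
tool_pos: [0.5077, 0.1997, 0.1693]
eef_rot: [0.0, 0.577, 0.816, 0.0]
force: [0.5, -0.2, -1.9]
grip_width: 0.0133
t 11.47 pos [0.5077 0.1997 0.1693] tilt 0.01 yaw 19.45 target [0.4997 0.4436 0.1   ] units [3.878 1.228 1.156] turn 0.003 F [ 0.5 -0.2 -1.9] w 13.3
```

```bash
python3 -m creep '[[[0,0.2,0.07,0,0],[0,0.4,0.13,0,0],[0,0.6,0.2,0,0],[0,0.6,0.2,0,0],[0,0.6,0.2,0,0],[0,0.6,0.2,0,0],[0,0.5,0.13,0,0],[0,0.25,0.07,0,0]]]'
python3 -m creep '[[[0,0.12,0.03,0,0],[0,0,0,0,0],[0,0,0,0.4,0],[0,0,0,0.2,0],[0,0,0,0,0]]]'
python3 - <<'E'
from h import *
go(0,0,.085,B)
a=env.read_camera("top")[:,:,::-1];b=env.read_camera("side")[:,:,::-1]
cv2.imwrite("pics/m8.png",np.hstack([cv2.resize(a[130:290,120:280],(390,390),interpolation=cv2.INTER_CUBIC),cv2.resize(b[110:250,140:280],(390,390),interpolation=cv2.INTER_CUBIC)]))
E
```

```text
clock: 12.48
tool_pos: [0.4994, 0.4389, 0.1685]
eef_rot: [-0.001, 0.576, 0.817, 0.0]
force: [0.2, -0.1, -1.5]
grip_width: 0.0127
clock: 13.1
tool_pos: [0.4999, 0.4418, 0.1319]
eef_rot: [-0.0, 0.578, 0.816, -0.001]
force: [-0.7, 0.1, -1.0]
grip_width: 0.0128
t 13.1 pos [0.4999 0.4418 0.1319] tilt 0.15 yaw 19.34 target [0.4997 0.4436 0.085 ] units [0.031 0.009 0.782] turn -0.008 F [-0.7  0.1 -1. ] w 12.8
```

View pics/m8.png

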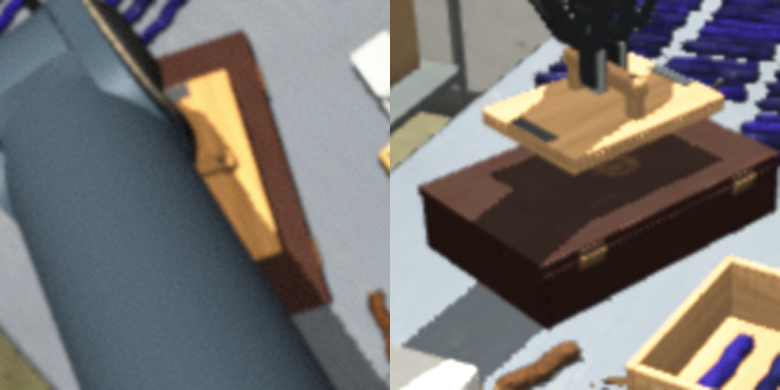

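The lid hangs level, over the middle of the box and aligned with it. I'll lower it slowly.

```bash
python3 -m creep '[[[0,0.02,0.01,0.15,0],[0,0,0,0.15,0],[0,0,0,0.15,0],[0,0,0,0.12,0],[0,0,0,0.08,0],[0,0,0,0.05,0],[0,0,0,0,0]]]'
python3 -m creep '[[[0,0,0,0.02,0],[0,0,0,0.02,0],[0,0,0,0,0]]]'
python3 - <<'E'
from h import *
go(0,0,.085,B)
b=env.read_camera("side")[:,:,::-1]
cv2.imwrite("pics/m9.png",cv2.resize(b[130:250,140:280],(560,480),interpolation=cv2.INTER_CUBIC))
E
```

```text
clock: 14.08
tool_pos: [0.5002, 0.4445, 0.0908]
eef_rot: [-0.0, 0.578, 0.816, -0.0]
force: [-0.5, -0.6, -2.3]
grip_width: 0.0125
clock: 14.45
tool_pos: [0.5003, 0.4445, 0.0885]
eef_rot: [-0.0, 0.578, 0.816, 0.0]
force: [0.2, 0.3, -1.8]
grip_width: 0.0128
t 14.45 pos [0.5003 0.4445 0.0885] tilt 0.01 yaw 19.41 target [0.4997 0.4436 0.085 ] units [-0.011 -0.014  0.059] turn -0.001 F [ 0.2  0.3 -1.8] w 12.8
```

View pics/m9.png

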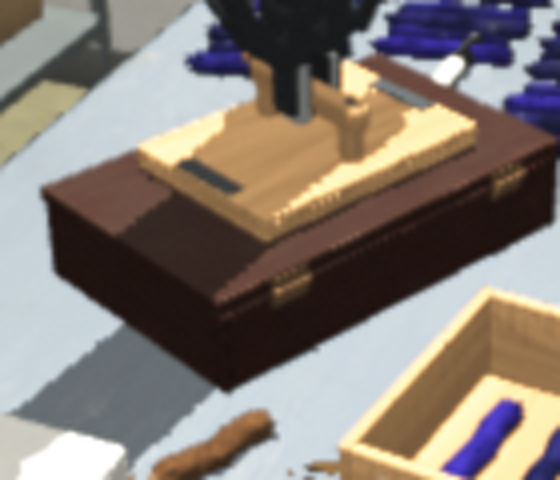

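The lid is close to the box top but not down: the force is still about its weight. I'll go down in small steps until I see contact.

```bash
for i in 1; do python3 -m creep '[[[0,0,0,0.02,0],[0,0,0,0.02,0],[0,0,0,0,0]]]'; python3 -m creep '[[[0,0,0,0.02,0],[0,0,0,0,0]]]';  python3 -m creep '[[[0,0,0,0.02,0],[0,0,0,0,0]]]'; done
```

```text
clock: 14.88
tool_pos: [0.5002, 0.4444, 0.086]
eef_rot: [-0.0, 0.578, 0.816, -0.0]
force: [1.0, -0.2, -2.0]
grip_width: 0.0128
clock: 15.12
tool_pos: [0.5003, 0.4446, 0.0853]
eef_rot: [-0.0, 0.578, 0.816, 0.0]
force: [-0.3, -0.9, 1.1]
grip_width: 0.0127
clock: 15.38
tool_pos: [0.5004, 0.4446, 0.0853]
eef_rot: [-0.0, 0.578, 0.816, 0.0]
force: [-3.9, -1.9, 8.4]
grip_width: 0.0126
```

There is contact at z 0.0853 (+8 N), matching the expected 0.085. I'll ease off, release and back away upward.

```bash
python3 -m creep '[[[0,0,0,-0.02,0],[20,0,0,0,0],[40,0,0,0,0],[50,0,0,0,0],[50,0,0,0,0],[50,0,0,0,0]]]'
python3 -m creep '[[[50,0,0,-0.1,0],[50,0,0,-0.3,0],[50,0,0,-0.5,0],[50,0,0,-0.5,0],[50,0,0,-0.5,0],[50,0,0,-0.5,0],[50,0,0,0,0]]]'
python3 -m creep '[[[50,0.6,0,0,0],[50,0.6,0,0,0],[50,0.6,0,0,0],[50,0.6,0,0,0],[50,0.6,0,0,0],[50,0.6,0,0,0],[50,0,0,0,0]]]'
python3 - <<'E'
from h import *
go(0,0,.085,B)
a=env.read_camera("top")[:,:,::-1];b=env.read_camera("side")[:,:,::-1]
cv2.imwrite("pics/m10.png",np.hstack([cv2.resize(a[120:290,140:310],(390,390),interpolation=cv2.INTER_CUBIC),cv2.resize(b[130:290,140:320],(400,390),interpolation=cv2.INTER_CUBIC)]))
cv2.imwrite("pics/top10.png",a);cv2.imwrite("pics/side10.png",b)
E
```

```text
clock: 16.12
tool_pos: [0.5003, 0.4445, 0.0849]
eef_rot: [-0.0, 0.578, 0.816, 0.0]
force: [-0.2, 0.1, 0.6]
grip_width: 0.0498
clock: 17.0
tool_pos: [0.5019, 0.4456, 0.2335]
eef_rot: [0.001, 0.578, 0.816, 0.004]
force: [0.3, -0.1, -0.5]
grip_width: 0.0497
clock: 17.88
tool_pos: [0.4248, 0.6514, 0.2274]
eef_rot: [-0.001, 0.575, 0.818, -0.001]
force: [-0.6, -0.0, 0.1]
grip_width: 0.0499
t 17.88 pos [0.4248 0.6514 0.2274] tilt 0.16 yaw 19.74 target [0.4997 0.4436 0.085 ] units [-3.683  0.012  2.369] turn 0.031 F [-0.6 -0.   0.1] w 49.9
```

View pics/m10.png

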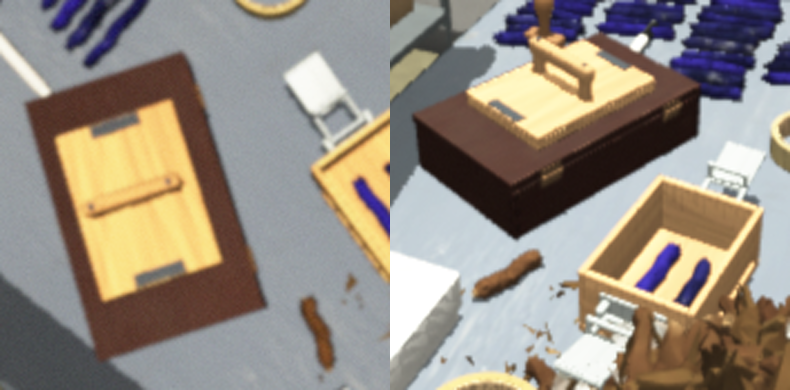

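```bash
python3 - <<'E'
from h import *
S=390/170
lid=un([(173,99),(54,133),(102,302),(222,263)],S,(140,120))
box=un([(183,53),(25,101),(101,357),(266,306)],S,(140,120))
lw=back("top",lid,.082);bw=back("top",box,.058)
ls=back("side",un([(655-390,75),(598-390-6,41),(467-390,92),(532-390,145)],(400/180,390/160),(140,130)),.082)
bs=back("side",un([(700-390,88),(598-390,34),(413-390,116),(517-390,187)],(400/180,390/160),(140,130)),.058)
for q in(lw,bw,ls,bs):print(q.mean(0).round(4),np.linalg.norm(q-np.roll(q,1,0),axis=1).round(3))
E
```

```text
[0.5013 0.4429 0.082 ] [0.159 0.115 0.163 0.114]
[0.5013 0.4424 0.058 ] [0.254 0.159 0.255 0.159]
[0.4942 0.4272 0.082 ] [0.173 0.098 0.162 0.116]
[0.4966 0.4411 0.058 ] [0.249 0.162 0.254 0.164]
```

The top view puts the lid centre within 1 mm of the box centre, with the right sizes. The side-view estimate used a corner hidden by the handle, so I'm not relying on it. The clips are open, the lid is flat and the robot is clear, so I'll hand in.

```bash
python3 -c "
from plant import env
print(env.finish_job(), env.observe()['clock'])"
```

```text
the job is handed in; nothing more can be done
the job is handed in; nothing more can be done
```

The job is done and handed in at about 18 s on the robot's clock. I pushed both clips outward until they snapped open (far first, then near) with the lid still seated. Then I lifted the lid by its bar, turned it to the box's heading, lowered it until it touched the box top, released it and moved the arm clear.

**Last checks:**
- **Lid placement:** the pictures show it flat and the right way up. The top view puts its centre within about 1 mm of the box's centre.
- **Contact:** the lid touched down at tool height 0.085 m, as expected. The highest force I saw was about 8 N downward at that contact.
- **Clips:** both were still open in the last picture.
- **Disagreement:** the final side-view estimate of the lid's centre was about 14 mm off the box's. One lid corner was hidden behind the handle and I had to guess it, and the lid's sides came out the wrong length in that view. I relied on the top view instead.

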